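# Start the plate sealer with its two-key interlock

## Task

Start the low white plate sealer: push its plate carrier, which stands partly out at the front, fully home, and only then press the two round start keys on its cover down together, one fingertip on each, keep both fully down for at least two seconds, and let both spring up again. Do not press the square stop key. Only push and press: leave the things that stand round and on the sealer where they are.

Things in the scene. Friction and masses are not known exactly. Their poses are not given: they have to be found in the camera images.
- sealer: The plate sealer, a low white box fixed to the worktop. Origin: centre line of the box on the worktop, 80 mm behind its front face. x points to its back (carrier slides in along +x), y to its left seen from the front, z up. The box spans x -80 to +100 mm, y -100 to +100 mm, its flat top (the cover) lies at z = 54 mm. It stands at different places, turned up to 0.42 rad either way.
- push_pad (a point): Middle of the front face of the carrier's push pad, moving with the carrier. With the carrier home it lies at x = -101, y = 0, z = 23 mm in the sealer's frame, and as much farther to -x as the carrier is out. The pad is 60 mm wide (y), 16 mm high (z 15 to 31 mm), 12 mm thick, and stands on the white front panel, which is 146 mm wide, 10 mm thick, z 10 to 36 mm. Behind the panel, level with about z 31 mm, lies a white 96-well plate that is part of the carrier.
- carrier (a joint): How far the carrier is out, in m: 0 = fully home against its stop (panel against the box), up to 0.060; starts at 0.030 to 0.058. It slides with about 2.5 N of friction, has no spring and stays where it is left.
- start_left_top (a point): Centre of the top face of the left round start key, moving with the key. Released it lies at x = -45, y = +29, z = 66 mm in the sealer's frame. The key is a flat-topped grey cylinder, 26 mm in diameter, standing 12 mm proud of the cover, with a black collar 2 mm high round it.
- start_right_top (a point): The same for the right round start key: x = -45, y = -29, z = 66 mm in the sealer's frame. The two keys are 58 mm apart between centres along the sealer's y, with a gap of 32 mm between them, 84 mm over both.
- start_left (a joint): How far the left start key is pressed, in m: 0 released, 0.006 fully down at its stop (key top at z = 60 mm). Spring: starts to move at 1.2 N, fully down at 4 N; springs back by itself.
- start_right (a joint): The same for the right start key (both fully down: 8 N together).
- stop_key_top (a point): Centre of the top of the square stop key, a grey 20 x 20 mm key on the same cover, behind the middle of the start keys: x = +5, y = 0, z = 63 mm in the sealer's frame.
- stop_key (a joint): How far the stop key is pressed, in m: 0 released, 0.006 fully down; same spring as the start keys.
- kitchen_timer: Small white count-down timer, 62 x 66 x 21 mm, with three little keys of its own; a bystander, stands loose left of the sealer. Origin: centre of its underside.
- dropper: White dropper bottle, 29 mm across, 85 mm tall, bystander right of the sealer. Origin: centre of its underside.
- small_bottle: Small brown bottle with a white cap, 48 x 50 x 99 mm, bystander left of the sealer. Origin: centre of its underside.
- tape: Roll of tape, 62 mm across, 18 mm high, bystander lying on the back left part of the sealer's cover. Origin: centre of its underside.
- pen: Marker pen, 10 x 131 x 12 mm, bystander lying right of the sealer. Origin: centre of its underside, y along the pen.
- tips: Yellow box of pipette tips, 68 x 118 x 71 mm, bystander to the far right. Origin: centre of its underside.
- gel: White gel bottle, 60 mm across, 164 mm tall, bystander to the far right. Origin: centre of its underside.

How it is judged:
On the way, in this order (a step that is already met when the one before it is completed fails the run):
1. the carrier is fully home, with no start key pressed (value of joint carrier below 0.003 m and value of joint each of start_left, start_right below 0.0012 m), for 0.2 s.
2. both start keys are held down together by the fingers for two seconds, with the carrier home (value of joint each of start_left, start_right above 0.0045 m and contact force between the fingers and start_left above 0.5 N and contact force between the fingers and start_right above 0.5 N and value of joint carrier below 0.004 m), for 2 s.
At the end, for the whole second after the job is handed in: The carrier is home to within 4 mm, all three keys are up again (less than 1.2 mm pressed), and every bystander is within 20 mm of where it started (value of joint carrier below 0.004 m and value of joint each of start_left, start_right, stop_key below 0.0012 m and distance of each of kitchen_timer, dropper, small_bottle, tape, pen, tips, gel from where it was at the start of the episode below 0.02 m); the robot touches nothing.
It fails at once if a start key is pressed while the carrier is still out (value of joint carrier above 0.006 m and value of joint any of start_left, start_right above 0.003 m).
It fails at once if one start key is pressed down without the other ((value of joint start_left above 0.0045 m and value of joint start_right below 0.0008 m) or (value of joint start_right above 0.0045 m and value of joint start_left below 0.0008 m)).
It fails at once if the stop key is pressed (value of joint stop_key above 0.002 m).
It fails at once if a bystander is lifted, carried, knocked over or shoved away (distance of any of kitchen_timer, dropper, small_bottle, tape, pen, tips, gel from where it was at the start of the episode above 0.02 m or angle between any of dropper, small_bottle, gel's own z axis and vertical above 0.4 rad).
It also fails if it takes over 45 s, if anything falls off the work surface, if the arm or the gripper's body presses on something with over 40 N, if the wrist force passes 120 N, or if a joint passes its speed limit or range.

## Robot

A 7-joint arm with a two-finger parallel gripper is mounted at the origin on a cart in front of the work surface, level with it; the furniture and walls round the work are solid. World frame = base frame: x ahead of the robot, y to its left, z up, the work surface at z = 0. Lengths are in m, angles in rad, forces in N, time in s.
With the tool pointing down it reaches from about 0.4 to 0.85 m from the base axis. Payload 10.4 kg.
Tool frame: the origin (TCP) lies on the centre line of the jaws, within the pads' length; the fingertips stand 11 mm ahead of it and the grasp point (between the pads) lies 8 mm behind it (manip.finger_overhang is the distance from the TCP to the fingertips, in m); z points along the fingers, y is the line along which they close (so a half turn about z gives the same grasp; the last joint's range is limited). The gripper opens to 85 mm and grips with 20 to 120 N. Pads are 22 mm wide; open, the fingers measure 114 mm over their backs; the gripper's body (76 mm by 85 mm) begins 54 mm behind the grasp point. The pads swing forward as they close: fully open they stand 13 mm farther back than shut.
Start: joints at [-1.264, 0.332, -0.065, 1.46, 0.022, 1.35, -0.088], TCP at [0.202, 0.591, 0.242] pointing down, gripper open.
Joint ranges: [-2.6, 2.6], [-0.5, 2.12], [-1.47, 1.34], [0.16, 2.42], [-1.27, 4.41], [0.06, 2.06], [-2.6, 2.6]. Speed limits (rad/s): [2.22, 2.22, 2.79, 2.79, 3.14, 3.14, 3.14].

## Interface

Orientations are given as a unit quaternion [x, y, z, w].
In Python, from workcell import manip, imaging, workorder gives the robot as it stands.
- The arm moves only by the tool jog_arm, never from a script. Its argument "deltas" is a list of rows, each an object with "gripper": the opening, from 0 (shut) to 1 (fully open); "offset": the shift along the tool's x, y, z in m, a list of three; "rotation": the turn, a rotation vector about the tool's x, y, z in degrees, a list of three. In form: [{"gripper": gripper, "offset": [tx, ty, tz], "rotation": [ax, ay, az]}, ...]. A call has 1 to 20 rows; each row shifts and turns the commanded pose from where the row before left it, along the tool's axes as they then stand; what a row does not reach is not made up. A row lasts 1/10 s, in which the tool goes at most 50 mm and 8.59 degrees, less where a joint would pass 70% of its speed; a pose out of reach is approached as far as the arm can. A call with a gripper value outside its range is refused whole. The fingers move at their own pace and stop on an object; "newtons" is the grip in N (left out, the last holds). Time passes only in rows, so rows that do not move let the fingers close. It gives the time, the measured TCP pose, the force, the opening and the grip force at its end, in the units of the state.
- manip.get_obs(): the state, without advancing time (a new reading comes with each control period).
- imaging.camera(name): name is "scene" or "top"; returns the picture (384x512x3 uint8, blue, green, red); there is no depth.
- imaging.camera_model(name): a dict with "camera_matrix" (3x3 intrinsics, pixels), "k1" (the pictures are not rectified: a ray, as slopes to the right and down, at radius r is drawn at 1 + k1 r^2 times it, then the intrinsics apply), "world_to_cam" (4x4, takes a point from world to camera coordinates). Camera axes: x right, y up, looking along -z (the intrinsics and any distortion apply to the point x, -y, -z); pixel columns grow to the right and rows downward; lengths in m; the calibration is good to about 2 mm. A picture is of the moment at which its call begins. camera_model takes no time and is no camera call.
- workorder.hand_in(): hands the job in; it is judged then, once.
The state is a dict: "clock": time; "joint_pos": joint angles; "joint_velocities": joint speeds; "tau": joint torques, N m; "position": TCP position; "ee_rot": TCP orientation; "ft_force": force on the tool from outside, world axes, zero at the start; "torque": the same for the moment, N m; "grip_width": opening from 0.0 (shut) to 1.0 (fully open); "grasp_force": force on a finger pad.
Only numpy, scipy, OpenCV 4.12 (cv2) and the standard library are available. Lean on these libraries where they do the work, as an engineer would, in place of code of your own. Each camera call takes 0.05 s, during which the arm holds its last target. There are 200 camera calls.

## Working session

There is one attempt and no reset: what is moved stays moved. The work goes in short steps, Python scripts to look and compute and a tool call to move; the robot and the scene stay as the last step left them, time stands still between calls to the robot, and variables do not carry over. Pictures are saved under pics/ and viewed, at most 10 in all, crops included, and the job is handed in when it is done.

Besides the shell and the picture viewer there is one more tool, called after "Emit:" as name(argument=value, ...) on one line, values as JSON. jog_arm: Moves the arm, as the interface text tells. Its arguments: {"type":"object","properties":{"deltas":{"type":"array","items":{"type":"object","properties":{"gripper":{"type":"number"},"offset":{"type":"array","items":{"type":"number"}},"rotation":{"type":"array","items":{"type":"number"}}}}},"newtons":{"type":"number"}},"required":["deltas"]}

```bash
mkdir -p pics; python3 - <<'E'
from workcell import manip, imaging
import cv2, numpy as np
for n in("scene","top"):
    cv2.imwrite(f"pics/{n}0.png",imaging.camera(n)); m=imaging.camera_model(n)
    print(n,{k:np.round(v,4).tolist() for k,v in m.items()})
print(manip.get_obs(), manip.finger_overhang)
E
```

```text
scene {'camera_matrix': [[354.3418, 0.0, 257.1193], [0.0, 354.3418, 196.8747], [0.0, 0.0, 1.0]], 'k1': -0.052, 'world_to_cam': [[0.8377, -0.5459, 0.0163, -0.4893], [0.2795, 0.4542, 0.8459, -0.2368], [-0.4692, -0.704, 0.5331, -0.9125], [0.0, 0.0, 0.0, 1.0]]}
top {'camera_matrix': [[348.3207, 0.0, 256.5965], [0.0, 348.3207, 191.9205], [0.0, 0.0, 1.0]], 'k1': -0.0323, 'world_to_cam': [[0.0162, -0.9998, -0.0081, -0.0149], [0.9941, 0.0152, 0.1076, -0.6087], [-0.1075, -0.0098, 0.9942, -1.176], [0.0, 0.0, 0.0, 1.0]]}
{'clock': 0.1, 'joint_pos': array([-1.26360422,  0.33284104, -0.06473023,  1.46083893,  0.02159102,
        1.34992401, -0.08851192]), 'joint_velocities': array([ 4.84780192e-04, -1.69390924e-03,  1.63128694e-03, -1.74424778e-03,
       -6.11211975e-05, -1.01773786e-03, -3.45195425e-04]), 'tau': array([ 1.54533536e-03, -6.26734042e+01,  4.90329915e-02, -3.92431390e+01,
        1.63645431e-02,  6.76949785e-03, -2.23728347e-05]), 'position': array([0.20228195, 0.59101823, 0.24158414]), 'ee_rot': array([ 1.64133230e-01,  9.86437960e-01, -6.52195318e-04, -8.79581746e-05]), 'ft_force': array([ 0.29953318, -0.05134348, -0.33718468]), 'torque': array([-0.01436242, -0.046694  , -0.04367286]), 'grasp_force': 0.0, 'grip_width': 0.9960577850885326} 0.011
```

View pics/top0.png

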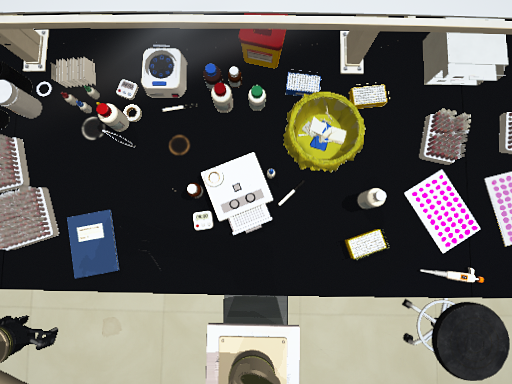

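View pics/scene0.png

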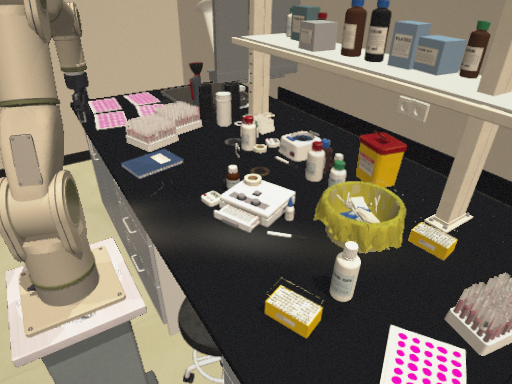

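The top view shows the sealer at about (237,190), with its start keys near (236,203) and (250,198) and the carrier at about (250,219). The scene view shows it near (255,200). Next I'll enlarge both.

```bash
python3 - <<'E'
import cv2, numpy as np
t=cv2.imread("pics/top0.png")[145:245,180:310]; s=cv2.imread("pics/scene0.png")[160:245,190:310]
t=cv2.resize(t,None,fx=5,fy=5,interpolation=cv2.INTER_CUBIC); s=cv2.resize(s,None,fx=6,fy=6,interpolation=cv2.INTER_CUBIC)
cv2.imwrite("pics/t1.png",t);cv2.imwrite("pics/s1.png",s)
E
```

```text
(no output)
```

View pics/t1.png

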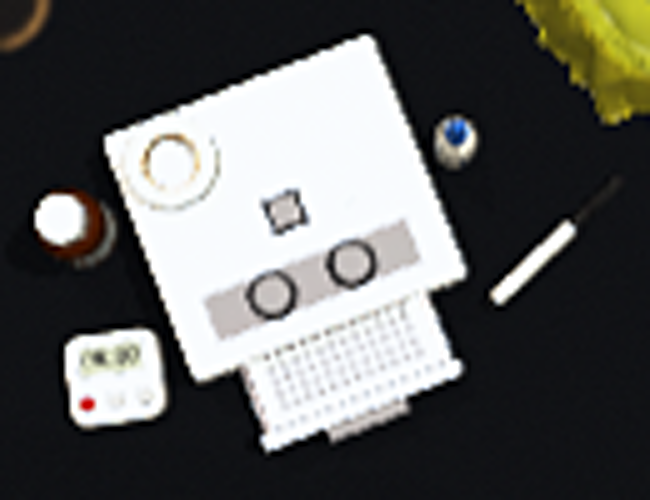

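View pics/s1.png

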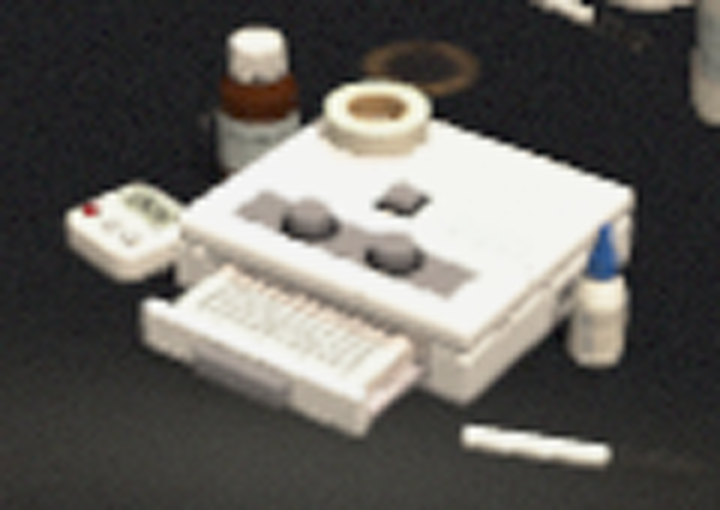

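The top crop shows the cover corners at (107,137), (372,36), (466,275) and (200,380). The left and right keys are at (272,294) and (351,263), the stop key at (285,211), and the pad front edge runs (333,441)–(409,413). The scene crop shows the left key at (309,215), the right at (394,250) and the stop key at (403,193). The timer, dropper and brown bottle are close to the box sides, and the front is clear.

```bash
cat > h.py <<'E'
import numpy as np, cv2
from workcell import manip, imaging
def cast(n,px,z):
    m=imaging.camera_model(n); K=np.array(m["camera_matrix"]); T=np.array(m["world_to_cam"])
    u=cv2.undistortPoints(np.array([[px]],float),K,np.array([m["k1"],0,0,0.]))[0,0]
    d=T[:3,:3].T@np.array([u[0],-u[1],-1]); c=-T[:3,:3].T@T[:3,3]
    return c+d*(z-c[2])/d[2]
def fit(L,W):
    L,W=np.array(L)[:,:2],np.array(W)[:,:2]; a,b=L-L.mean(0),W-W.mean(0)
    th=np.arctan2((a[:,0]*b[:,1]-a[:,1]*b[:,0]).sum(),(a*b).sum())
    R=np.array([[np.cos(th),-np.sin(th)],[np.sin(th),np.cos(th)]]); o=W.mean(0)-R@L.mean(0)
    return th,o,R,(W-(L@R.T+o))
E
python3 - <<'E'
from h import *
np.set_printoptions(precision=4,suppress=True)
L=[(100,100,54),(100,-100,54),(-80,-100,54),(-80,100,54),(-45,29,66),(-45,-29,66),(5,0,63)]
T=[(107,137),(372,36),(466,275),(200,380),(272,294),(351,263),(285,211)]
L=np.array(L)/1000
W=[cast("top",((u+.5)/5-.5+180,(v+.5)/5-.5+145),l[2]) for (u,v),l in zip(T,L)]
th,o,R,r=fit(L,W);print("top",th,o);print(r)
S=[(309,215),(394,250),(403,193)]
Ws=[cast("scene",((u+.5)/6-.5+190,(v+.5)/6-.5+160),l[2]) for (u,v),l in zip(S,L[4:])]
print("top pts",np.array(W)[4:]);print("scene",np.array(Ws))
for p in [(333,441),(409,413),(266,450),(462,370)]:
    z=.031 if p[1] in(441,413) else .036
    w=cast("top",((p[0]+.5)/5-.5+180,(p[1]+.5)/5-.5+145),z); print(p,R.T@(w[:2]-o))
E
```

```text
top 0.38754878648318253 [0.6175 0.0594]
[[ 0.0002 -0.003 ]
 [-0.0021  0.0011]
 [-0.0001  0.0024]
 [ 0.0014 -0.0037]
 [ 0.0004  0.0005]
 [ 0.0002  0.0014]
 [-0.0001  0.0012]]
top pts [[0.5653 0.0698 0.066 ]
 [0.587  0.017  0.066 ]
 [0.622  0.0625 0.063 ]]
scene [[0.5606 0.0642 0.066 ]
 [0.5815 0.0091 0.066 ]
 [0.6208 0.0606 0.063 ]]
(333, 441) [-0.1509  0.0278]
(409, 413) [-0.152  -0.0278]
(266, 450) [-0.14    0.0726]
(462, 370) [-0.1378 -0.0724]
```

```bash
cat >> h.py <<'E'
from scipy.spatial.transform import Rotation as Ro
O=np.array([.6175,.0594]); TH=.3876
def goal(sx,sy,z):  # sealer frame -> (delta in present tool axes mm, rotvec deg to goal orientation)
    s=manip.get_obs(); c,n=np.cos(TH),np.sin(TH)
    w=np.array([O[0]+c*sx-n*sy,O[1]+n*sx+c*sy,z]); R=Ro.from_quat(s["ee_rot"])
    y=np.array([-n,c,0]); Rg=Ro.from_matrix(np.c_[np.cross(y,[0,0,-1]),y,[0,0,-1]])
    print("t",s["clock"],"pos",s["position"].round(4),"goal",w.round(4),"d_mm",(R.inv().apply(w-s["position"])*1e3).round(1),"rot",(R.inv()*Rg).as_rotvec(True).round(2),"F",s["ft_force"].round(2),"grip",round(s["grip_width"],3))
E
python3 -c "
from h import *
goal(-.19,0,.24)"
```

```text
t 0.1 pos [0.2023 0.591  0.2416] goal [ 0.4416 -0.0124  0.24  ] d_mm [-421.8 -493.4    2.3] rot [-7.00e-02 -2.00e-02 -4.11e+01] F [ 0.3  -0.05 -0.34] grip 0.996
```

Emit:
jog_arm(deltas=[{"gripper": 0, "offset": [-0.0211, -0.0247, 0]}, {"gripper": 0, "offset": [-0.0211, -0.0247, 0]}, {"gripper": 0, "offset": [-0.0211, -0.0247, 0]}, {"gripper": 0, "offset": [-0.0211, -0.0247, 0]}, {"gripper": 0, "offset": [-0.0211, -0.0247, 0]}, {"gripper": 0, "offset": [-0.0211, -0.0247, 0]}, {"gripper": 0, "offset": [-0.0211, -0.0247, 0]}, {"gripper": 0, "offset": [-0.0211, -0.0247, 0]}, {"gripper": 0, "offset": [-0.0211, -0.0247, 0]}, {"gripper": 0, "offset": [-0.0211, -0.0247, 0]}, {"gripper": 0, "offset": [-0.0211, -0.0247, 0]}, {"gripper": 0, "offset": [-0.0211, -0.0247, 0]}, {"gripper": 0, "offset": [-0.0211, -0.0247, 0]}, {"gripper": 0, "offset": [-0.0211, -0.0247, 0]}, {"gripper": 0, "offset": [-0.0211, -0.0247, 0]}, {"gripper": 0, "offset": [-0.0211, -0.0247, 0]}, {"gripper": 0, "offset": [-0.0211, -0.0247, 0]}, {"gripper": 0, "offset": [-0.0211, -0.0247, 0]}, {"gripper": 0, "offset": [-0.0211, -0.0247, 0]}, {"gripper": 0, "offset": [-0.0211, -0.0247, 0]}])

```text
schema error: expected keys gripper, offset, rotation
```

Emit:
jog_arm(deltas=[{"gripper": 0, "rotation": [0, 0, -6.9]}, {"gripper": 0, "rotation": [0, 0, -6.9]}, {"gripper": 0, "rotation": [0, 0, -6.9]}, {"gripper": 0, "rotation": [0, 0, -6.9]}, {"gripper": 0, "rotation": [0, 0, -6.9]}, {"gripper": 0, "rotation": [0, 0, -6.6]}, {"gripper": 0}, {"gripper": 0}])

```text
schema error: expected keys gripper, offset, rotation
```

```bash
python3 -c "
from h import *
goal(-.19,0,.1)
cv2.imwrite('pics/s2.png',imaging.camera('scene')[100:260,150:330].repeat(4,0).repeat(4,1)[:600,:720])"
```

```text
t 0.1 pos [0.2023 0.591  0.2416] goal [ 0.4416 -0.0124  0.1   ] d_mm [-421.8 -493.2  142.3] rot [-7.00e-02 -2.00e-02 -4.11e+01] F [ 0.3  -0.05 -0.34] grip 0.996
```

View pics/s2.png

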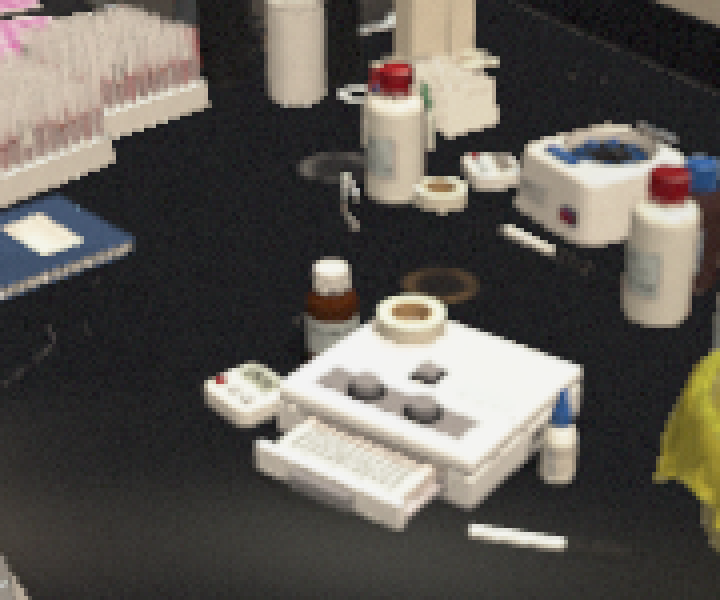

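The picture shows the scene unchanged and no arm in it, because the calls were refused: every row needs all three keys.

Emit:
jog_arm(deltas=[{"gripper": 0, "offset": [-0.0211, -0.0247, 0], "rotation": [0, 0, 0]}, {"gripper": 0, "offset": [-0.0211, -0.0247, 0], "rotation": [0, 0, 0]}, {"gripper": 0, "offset": [-0.0211, -0.0247, 0], "rotation": [0, 0, 0]}, {"gripper": 0, "offset": [-0.0211, -0.0247, 0], "rotation": [0, 0, 0]}, {"gripper": 0, "offset": [-0.0211, -0.0247, 0], "rotation": [0, 0, 0]}, {"gripper": 0, "offset": [-0.0211, -0.0247, 0], "rotation": [0, 0, 0]}, {"gripper": 0, "offset": [-0.0211, -0.0247, 0], "rotation": [0, 0, 0]}, {"gripper": 0, "offset": [-0.0211, -0.0247, 0], "rotation": [0, 0, 0]}, {"gripper": 0, "offset": [-0.0211, -0.0247, 0], "rotation": [0, 0, 0]}, {"gripper": 0, "offset": [-0.0211, -0.0247, 0], "rotation": [0, 0, 0]}, {"gripper": 0, "offset": [-0.0211, -0.0247, 0], "rotation": [0, 0, 0]}, {"gripper": 0, "offset": [-0.0211, -0.0247, 0], "rotation": [0, 0, 0]}, {"gripper": 0, "offset": [-0.0211, -0.0247, 0], "rotation": [0, 0, 0]}, {"gripper": 0, "offset": [-0.0211, -0.0247, 0], "rotation": [0, 0, 0]}, {"gripper": 0, "offset": [-0.0211, -0.0247, 0], "rotation": [0, 0, 0]}, {"gripper": 0, "offset": [-0.0211, -0.0247, 0], "rotation": [0, 0, 0]}, {"gripper": 0, "offset": [-0.0211, -0.0247, 0], "rotation": [0, 0, 0]}, {"gripper": 0, "offset": [-0.0211, -0.0247, 0], "rotation": [0, 0, 0]}, {"gripper": 0, "offset": [-0.0211, -0.0247, 0], "rotation": [0, 0, 0]}, {"gripper": 0, "offset": [-0.0211, -0.0247, 0], "rotation": [0, 0, 0]}])

```text
clock: 2.15
position: [0.4418, -0.0141, 0.2423]
ee_rot: [0.164, 0.986, 0.0, 0.0]
ft_force: [-0.0, 0.2, -0.4]
grip_width: -0.001
grasp_force: 0.0
```

Emit:
jog_arm(deltas=[{"gripper": 0, "offset": [0, 0, 0], "rotation": [0, 0, -6.9]}, {"gripper": 0, "offset": [0, 0, 0], "rotation": [0, 0, -6.9]}, {"gripper": 0, "offset": [0, 0, 0], "rotation": [0, 0, -6.9]}, {"gripper": 0, "offset": [0, 0, 0], "rotation": [0, 0, -6.9]}, {"gripper": 0, "offset": [0, 0, 0], "rotation": [0, 0, -6.9]}, {"gripper": 0, "offset": [0, 0, 0], "rotation": [0, 0, -6.6]}, {"gripper": 0, "offset": [0, 0, 0], "rotation": [0, 0, 0]}, {"gripper": 0, "offset": [0, 0, 0], "rotation": [0, 0, 0]}])

```text
clock: 2.95
position: [0.4416, -0.0127, 0.2422]
ee_rot: [-0.191, 0.982, 0.0, -0.0]
ft_force: [-0.6, -0.2, 0.7]
grip_width: -0.001
grasp_force: 0.0
```

```bash
python3 -c "
from h import *
goal(-.19,0,.1)"
```

```text
t 2.95 pos [ 0.4416 -0.0127  0.2422] goal [ 0.4416 -0.0124  0.1   ] d_mm [-1.000e-01  2.000e-01  1.422e+02] rot [ 0.01 -0.   -0.19] F [-0.56 -0.18  0.72] grip -0.001
```

Emit:
jog_arm(deltas=[{"gripper": 0, "offset": [0, 0, 0.03], "rotation": [0, 0, 0]}, {"gripper": 0, "offset": [0, 0, 0.03], "rotation": [0, 0, 0]}, {"gripper": 0, "offset": [0, 0, 0.03], "rotation": [0, 0, 0]}, {"gripper": 0, "offset": [0, 0, 0.03], "rotation": [0, 0, 0]}, {"gripper": 0, "offset": [0, 0, 0.03], "rotation": [0, 0, 0]}, {"gripper": 0, "offset": [0, 0, 0.03], "rotation": [0, 0, 0]}, {"gripper": 0, "offset": [0, 0, 0.02], "rotation": [0, 0, 0]}, {"gripper": 0, "offset": [0, 0, 0.014], "rotation": [0, 0, 0]}, {"gripper": 0, "offset": [0, 0, 0], "rotation": [0, 0, 0]}, {"gripper": 0, "offset": [0, 0, 0], "rotation": [0, 0, 0]}])

```text
clock: 3.95
position: [0.4418, -0.0129, 0.0286]
ee_rot: [-0.192, 0.981, -0.0, -0.0]
ft_force: [-0.3, 0.3, 0.1]
grip_width: 0.001
grasp_force: 0.0
```

Emit:
jog_arm(deltas=[{"gripper": 0, "offset": [-0.006, 0, 0], "rotation": [0, 0, 0]}, {"gripper": 0, "offset": [-0.006, 0, 0], "rotation": [0, 0, 0]}, {"gripper": 0, "offset": [-0.006, 0, 0], "rotation": [0, 0, 0]}, {"gripper": 0, "offset": [-0.006, 0, 0], "rotation": [0, 0, 0]}, {"gripper": 0, "offset": [-0.006, 0, 0], "rotation": [0, 0, 0]}, {"gripper": 0, "offset": [-0.006, 0, 0], "rotation": [0, 0, 0]}, {"gripper": 0, "offset": [-0.006, 0, 0], "rotation": [0, 0, 0]}, {"gripper": 0, "offset": [-0.006, 0, 0], "rotation": [0, 0, 0]}, {"gripper": 0, "offset": [-0.006, 0, 0], "rotation": [0, 0, 0]}, {"gripper": 0, "offset": [-0.006, 0, 0], "rotation": [0, 0, 0]}, {"gripper": 0, "offset": [-0.006, 0, 0], "rotation": [0, 0, 0]}, {"gripper": 0, "offset": [0, 0, 0], "rotation": [0, 0, 0]}])

```text
clock: 5.15
position: [0.5038, 0.0126, 0.0284]
ee_rot: [-0.193, 0.981, -0.0, 0.001]
ft_force: [-0.7, 0.2, 0.9]
grip_width: 0.005
grasp_force: 0.0
```

```bash
python3 -c "
from h import *
goal(-.112,0,.0275)"
```

```text
t 5.15 pos [0.5038 0.0126 0.0284] goal [0.5138 0.0171 0.0275] d_mm [-10.9   0.3   0.9] rot [-0.03  0.06  0.02] F [-0.67  0.16  0.9 ] grip 0.005
```

Emit:
jog_arm(deltas=[{"gripper": 0, "offset": [-0.003, 0, 0], "rotation": [0, 0, 0]}, {"gripper": 0, "offset": [-0.003, 0, 0], "rotation": [0, 0, 0]}, {"gripper": 0, "offset": [-0.002, 0, 0], "rotation": [0, 0, 0]}])

```text
clock: 5.45
position: [0.5104, 0.0151, 0.0283]
ee_rot: [-0.192, 0.981, -0.0, 0.0]
ft_force: [-2.8, -0.9, 1.0]
grip_width: 0.001
grasp_force: 1.3
```

Emit:
jog_arm(deltas=[{"gripper": 0, "offset": [-0.002, 0, 0], "rotation": [0, 0, 0]}, {"gripper": 0, "offset": [-0.002, 0, 0], "rotation": [0, 0, 0]}])

```text
clock: 5.65
position: [0.5141, 0.0167, 0.0283]
ee_rot: [-0.192, 0.981, -0.0, 0.0]
ft_force: [-2.0, -1.1, 0.9]
grip_width: -0.003
grasp_force: 1.3
```

```bash
python3 -c "
from h import *
goal(-.112,0,.0275)
cv2.imwrite('pics/s3.png',cv2.resize(imaging.camera('scene')[150:250,190:310],None,fx=6,fy=6,interpolation=2)[:600])"
```

```text
t 5.65 pos [0.5141 0.0167 0.0283] goal [0.5138 0.0171 0.0275] d_mm [0.1 0.4 0.8] rot [-0.    0.01 -0.01] F [-2.02 -1.08  0.87] grip -0.003
```

View pics/s3.png

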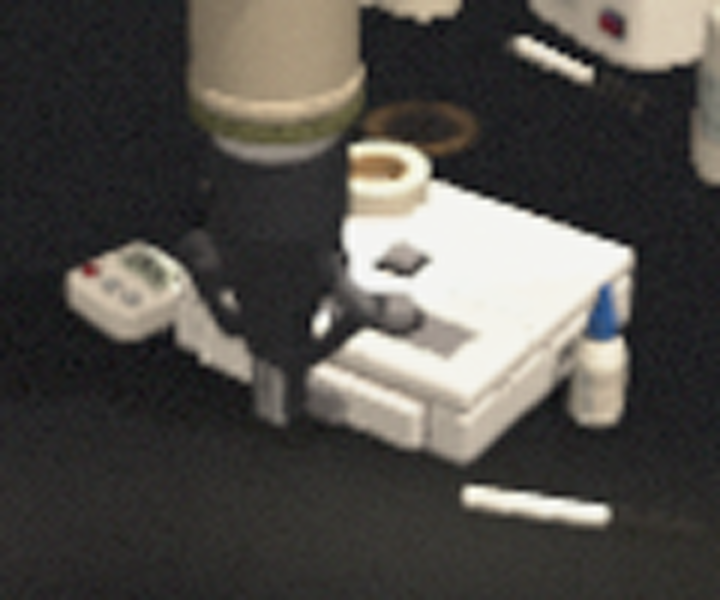

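The fingers sit on the pad near (285,400), and the panel is nearly against the box. The force is only friction so far, so I'll push on until it meets the stop.

Emit:
jog_arm(deltas=[{"gripper": 0, "offset": [-0.002, 0, 0], "rotation": [0, 0, 0]}, {"gripper": 0, "offset": [0, 0, 0], "rotation": [0, 0, 0]}])

```text
clock: 5.9
position: [0.5145, 0.0169, 0.028]
ee_rot: [-0.192, 0.981, 0.0, -0.001]
ft_force: [-8.0, -3.0, 6.5]
grip_width: 0.006
grasp_force: 4.2
```

Emit:
jog_arm(deltas=[{"gripper": 0, "offset": [-0.002, 0, 0], "rotation": [0, 0, 0]}, {"gripper": 0, "offset": [0, 0, 0], "rotation": [0, 0, 0]}])

```text
clock: 6.1
position: [0.5146, 0.017, 0.0276]
ee_rot: [-0.192, 0.981, 0.0, -0.003]
ft_force: [-14.5, -5.0, 12.8]
grip_width: -0.004
grasp_force: 8.2
```

Emit:
jog_arm(deltas=[{"gripper": 0, "offset": [0, 0, 0], "rotation": [0, 0, 0]}, {"gripper": 0, "offset": [0.01, 0, 0], "rotation": [0, 0, 0]}, {"gripper": 0, "offset": [0.01, 0, 0], "rotation": [0, 0, 0]}, {"gripper": 0, "offset": [0.01, 0, 0], "rotation": [0, 0, 0]}, {"gripper": 0, "offset": [0.005, 0, -0.02], "rotation": [0, 0, 0]}, {"gripper": 0, "offset": [0, 0, -0.03], "rotation": [0, 0, 0]}, {"gripper": 0, "offset": [0, 0, -0.03], "rotation": [0, 0, 0]}, {"gripper": 0.52, "offset": [0, 0, -0.03], "rotation": [0, 0, 0]}, {"gripper": 0.52, "offset": [0, 0, -0.03], "rotation": [0, 0, 0]}, {"gripper": 0.52, "offset": [0, 0, 0], "rotation": [0, 0, 0]}, {"gripper": 0.52, "offset": [0, 0, 0], "rotation": [0, 0, 0]}])

```text
clock: 7.2
position: [0.4852, 0.0053, 0.1686]
ee_rot: [-0.193, 0.981, 0.001, 0.001]
ft_force: [0.1, 0.3, -0.9]
grip_width: 0.519
grasp_force: 0.0
```

```bash
python3 - <<'E'
from h import *
goal(-.045,0,.10)
im=imaging.camera('top'); cv2.imwrite('pics/t2.png',cv2.resize(im[145:245,180:310],None,fx=5,fy=5,interpolation=cv2.INTER_CUBIC))
E
```

```text
t 7.2 pos [0.4852 0.0053 0.1686] goal [0.5758 0.0424 0.1   ] d_mm [-97.8   0.1  68.8] rot [0.04 0.12 0.01] F [ 0.1   0.32 -0.91] grip 0.519
```

View pics/t2.png

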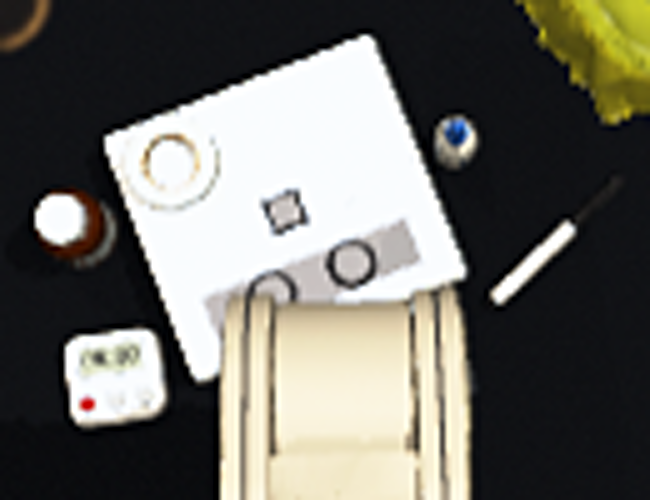

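The top view shows that nothing else has moved. The arm hides the front of the sealer, but the keys are visible at (270,290) and (351,263). I'll move above the keys and check from the scene camera.

Emit:
jog_arm(deltas=[{"gripper": 0.52, "offset": [-0.02, 0, 0], "rotation": [0, 0, 0]}, {"gripper": 0.52, "offset": [-0.02, 0, 0], "rotation": [0, 0, 0]}, {"gripper": 0.52, "offset": [-0.02, 0, 0], "rotation": [0, 0, 0]}, {"gripper": 0.52, "offset": [-0.02, 0, 0.01], "rotation": [0, 0, 0]}, {"gripper": 0.52, "offset": [-0.0175, 0.001, 0.02], "rotation": [0, 0, 0]}, {"gripper": 0.52, "offset": [0, 0, 0.02], "rotation": [0, 0, 0]}, {"gripper": 0.52, "offset": [0, 0, 0.02], "rotation": [0, 0, 0]}, {"gripper": 0.52, "offset": [0, 0, 0.01], "rotation": [0, 0, 0]}, {"gripper": 0.52, "offset": [0, 0, 0], "rotation": [0, 0, 0]}, {"gripper": 0.52, "offset": [0, 0, 0], "rotation": [0, 0, 0]}])

```text
clock: 8.25
position: [0.5751, 0.0426, 0.0885]
ee_rot: [-0.192, 0.981, -0.0, -0.0]
ft_force: [1.1, 1.2, -0.5]
grip_width: 0.518
grasp_force: 0.0
```

```bash
python3 - <<'E'
from h import *
goal(-.045,.001,.07)
im=imaging.camera('scene'); cv2.imwrite('pics/s4.png',cv2.resize(im[165:240,200:300],None,fx=8,fy=8,interpolation=cv2.INTER_CUBIC))
E
```

```text
t 8.25 pos [0.5751 0.0426 0.0885] goal [0.5755 0.0433 0.07  ] d_mm [-0.6  0.5 18.5] rot [-0.01 -0.01 -0.02] F [ 1.07  1.16 -0.5 ] grip 0.518
```

View pics/s4.png

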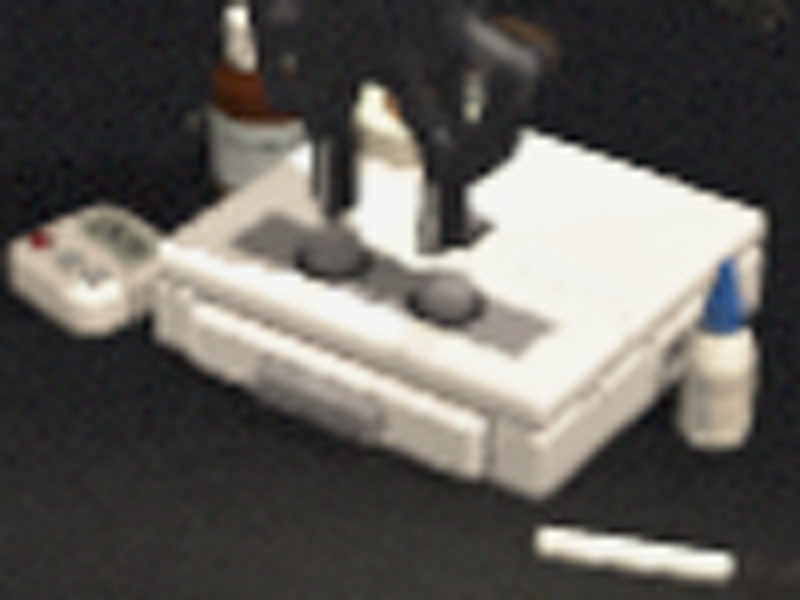

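The carrier panel is flush with the box. The fingertips at (335,212) and (442,250) stand right above the keys at (333,245) and (445,290). The spacing nearly matches, so I'll open very slightly and go down to touch.

Emit:
jog_arm(deltas=[{"gripper": 0.54, "offset": [0, 0, 0.003], "rotation": [0, 0, 0]}, {"gripper": 0.54, "offset": [0, 0, 0.003], "rotation": [0, 0, 0]}, {"gripper": 0.54, "offset": [0, 0, 0.002], "rotation": [0, 0, 0]}, {"gripper": 0.54, "offset": [0, 0, 0], "rotation": [0, 0, 0]}])

```text
clock: 8.7
position: [0.5749, 0.0429, 0.0801]
ee_rot: [-0.193, 0.981, 0.0, -0.0]
ft_force: [1.0, -0.0, 0.4]
grip_width: 0.538
grasp_force: 0.0
```

Emit:
jog_arm(deltas=[{"gripper": 0.54, "offset": [0, 0, 0.002], "rotation": [0, 0, 0]}, {"gripper": 0.54, "offset": [0, 0, 0.002], "rotation": [0, 0, 0]}, {"gripper": 0.54, "offset": [0, 0, 0], "rotation": [0, 0, 0]}])

```text
clock: 9.0
position: [0.5749, 0.0429, 0.076]
ee_rot: [-0.193, 0.981, 0.0, -0.0]
ft_force: [-0.2, 0.0, 0.5]
grip_width: 0.544
grasp_force: 0.0
```

Emit:
jog_arm(deltas=[{"gripper": 0.54, "offset": [0, 0, 0.002], "rotation": [0, 0, 0]}, {"gripper": 0.54, "offset": [0, 0, 0], "rotation": [0, 0, 0]}])

```text
clock: 9.2
position: [0.5752, 0.0428, 0.0743]
ee_rot: [-0.193, 0.981, 0.0, 0.0]
ft_force: [-0.5, 0.8, 3.4]
grip_width: 0.541
grasp_force: 1.2
```

Emit:
jog_arm(deltas=[{"gripper": 0.54, "offset": [0, 0, 0.002], "rotation": [0, 0, 0]}, {"gripper": 0.54, "offset": [0, 0, 0], "rotation": [0, 0, 0]}])

```text
clock: 9.4
position: [0.5753, 0.0428, 0.0724]
ee_rot: [-0.193, 0.981, 0.0, 0.0]
ft_force: [-0.5, 0.3, 3.5]
grip_width: 0.537
grasp_force: 2.1
```

Emit:
jog_arm(deltas=[{"gripper": 0.54, "offset": [0, 0, 0.002], "rotation": [0, 0, 0]}, {"gripper": 0.54, "offset": [0, 0, 0], "rotation": [0, 0, 0]}])

```text
clock: 9.6
position: [0.5753, 0.0428, 0.0705]
ee_rot: [-0.193, 0.981, 0.0, 0.0]
ft_force: [-1.5, 0.2, 5.4]
grip_width: 0.546
grasp_force: 3.0
```

Emit:
jog_arm(deltas=[{"gripper": 0.54, "offset": [0, 0, 0.002], "rotation": [0, 0, 0]}, {"gripper": 0.54, "offset": [0, 0, 0.002], "rotation": [0, 0, 0]}, {"gripper": 0.54, "offset": [0, 0, 0], "rotation": [0, 0, 0]}])

```text
clock: 9.9
position: [0.5754, 0.0428, 0.0685]
ee_rot: [-0.192, 0.981, 0.001, 0.0]
ft_force: [-11.1, 0.6, 28.9]
grip_width: 0.542
grasp_force: 14.3
```

Emit:
jog_arm(deltas=[{"gripper": 0.54, "offset": [0, 0, 0.001], "rotation": [0, 0, 0]}, {"gripper": 0.54, "offset": [0, 0, 0], "rotation": [0, 0, 0]}])

```text
clock: 10.1
position: [0.5755, 0.0428, 0.0683]
ee_rot: [-0.192, 0.981, 0.001, 0.0]
ft_force: [-16.3, -0.6, 38.6]
grip_width: 0.543
grasp_force: 19.5
```

```bash
python3 - <<'E'
from h import *
goal(-.045,.001,.07); print(manip.get_obs()["torque"].round(3))
im=imaging.camera('scene'); cv2.imwrite('pics/s5.png',cv2.resize(im[165:240,200:300],None,fx=8,fy=8,interpolation=cv2.INTER_CUBIC))
E
```

```text
t 10.1 pos [0.5755 0.0428 0.0683] goal [0.5755 0.0433 0.07  ] d_mm [-0.2  0.5 -1.7] rot [ 0.11  0.06 -0.03] F [-16.28  -0.58  38.6 ] grip 0.543
[-0.133  3.623  0.027]
```

View pics/s5.png

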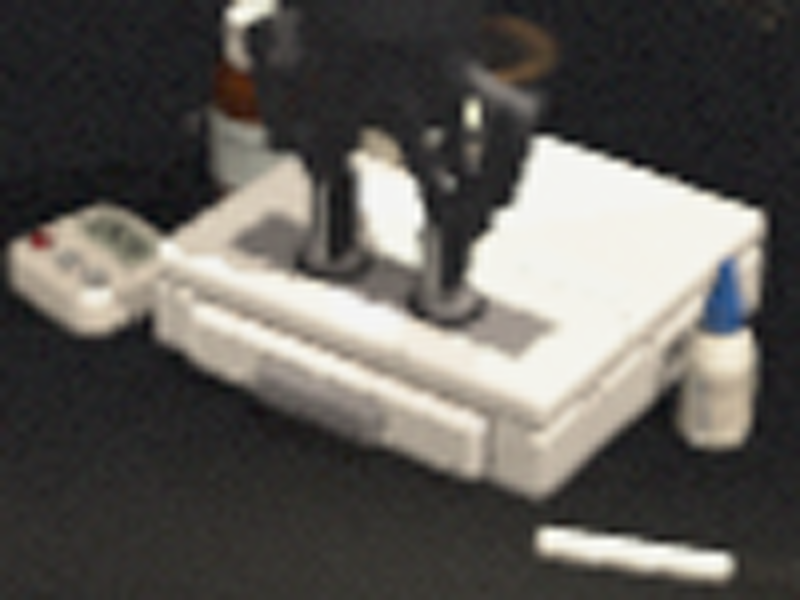

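Both tips are on the keys, at (333,262) and (447,305), and both keys are at their stops (stiff force rise). I'll ease off a little and hold.

Emit:
jog_arm(deltas=[{"gripper": 0.54, "offset": [0, 0, -0.001], "rotation": [0, 0, 0]}, {"gripper": 0.54, "offset": [0, 0, 0], "rotation": [0, 0, 0]}, {"gripper": 0.54, "offset": [0, 0, 0], "rotation": [0, 0, 0]}, {"gripper": 0.54, "offset": [0, 0, 0], "rotation": [0, 0, 0]}, {"gripper": 0.54, "offset": [0, 0, 0], "rotation": [0, 0, 0]}, {"gripper": 0.54, "offset": [0, 0, 0], "rotation": [0, 0, 0]}, {"gripper": 0.54, "offset": [0, 0, 0], "rotation": [0, 0, 0]}, {"gripper": 0.54, "offset": [0, 0, 0], "rotation": [0, 0, 0]}, {"gripper": 0.54, "offset": [0, 0, 0], "rotation": [0, 0, 0]}, {"gripper": 0.54, "offset": [0, 0, 0], "rotation": [0, 0, 0]}, {"gripper": 0.54, "offset": [0, 0, 0], "rotation": [0, 0, 0]}, {"gripper": 0.54, "offset": [0, 0, 0], "rotation": [0, 0, 0]}, {"gripper": 0.54, "offset": [0, 0, 0], "rotation": [0, 0, 0]}, {"gripper": 0.54, "offset": [0, 0, 0], "rotation": [0, 0, 0]}, {"gripper": 0.54, "offset": [0, 0, 0], "rotation": [0, 0, 0]}, {"gripper": 0.54, "offset": [0, 0, 0], "rotation": [0, 0, 0]}])

```text
clock: 11.75
position: [0.5754, 0.0428, 0.0685]
ee_rot: [-0.192, 0.981, 0.001, 0.0]
ft_force: [-11.9, -1.5, 28.6]
grip_width: 0.541
grasp_force: 14.1
```

Emit:
jog_arm(deltas=[{"gripper": 0.54, "offset": [0, 0, 0], "rotation": [0, 0, 0]}, {"gripper": 0.54, "offset": [0, 0, 0], "rotation": [0, 0, 0]}, {"gripper": 0.54, "offset": [0, 0, 0], "rotation": [0, 0, 0]}, {"gripper": 0.54, "offset": [0, 0, 0], "rotation": [0, 0, 0]}, {"gripper": 0.54, "offset": [0, 0, 0], "rotation": [0, 0, 0]}, {"gripper": 0.54, "offset": [0, 0, 0], "rotation": [0, 0, 0]}, {"gripper": 0.54, "offset": [0, 0, 0], "rotation": [0, 0, 0]}, {"gripper": 0.54, "offset": [0, 0, 0], "rotation": [0, 0, 0]}, {"gripper": 0.54, "offset": [0, 0, 0], "rotation": [0, 0, 0]}, {"gripper": 0.54, "offset": [0, 0, 0], "rotation": [0, 0, 0]}, {"gripper": 0.54, "offset": [0, 0, 0], "rotation": [0, 0, 0]}, {"gripper": 0.54, "offset": [0, 0, 0], "rotation": [0, 0, 0]}])

```text
clock: 12.95
position: [0.5754, 0.0428, 0.0685]
ee_rot: [-0.192, 0.981, 0.001, 0.0]
ft_force: [-12.0, -0.7, 27.6]
grip_width: 0.539
grasp_force: 14.1
```

Emit:
jog_arm(deltas=[{"gripper": 0.54, "offset": [0, 0, -0.004], "rotation": [0, 0, 0]}, {"gripper": 0.54, "offset": [0, 0, -0.006], "rotation": [0, 0, 0]}, {"gripper": 0.54, "offset": [0, 0, -0.01], "rotation": [0, 0, 0]}, {"gripper": 0.54, "offset": [0, 0, -0.02], "rotation": [0, 0, 0]}, {"gripper": 0.54, "offset": [0, 0, -0.03], "rotation": [0, 0, 0]}, {"gripper": 0.54, "offset": [0, 0, -0.03], "rotation": [0, 0, 0]}, {"gripper": 0.54, "offset": [0, 0, -0.02], "rotation": [0, 0, 0]}, {"gripper": 0.54, "offset": [0, 0, 0], "rotation": [0, 0, 0]}, {"gripper": 0.54, "offset": [0, 0, 0], "rotation": [0, 0, 0]}, {"gripper": 0.54, "offset": [0, 0, 0], "rotation": [0, 0, 0]}])

```text
clock: 13.95
position: [0.5744, 0.0429, 0.1853]
ee_rot: [-0.193, 0.981, 0.0, -0.001]
ft_force: [-0.3, -0.0, 0.6]
grip_width: 0.542
grasp_force: 0.0
```

```bash
python3 - <<'E'
from h import *
im=imaging.camera('scene'); cv2.imwrite('pics/s6.png',cv2.resize(im[150:240,200:300],None,fx=6,fy=6,interpolation=cv2.INTER_CUBIC))
E
```

```text
(no output)
```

View pics/s6.png

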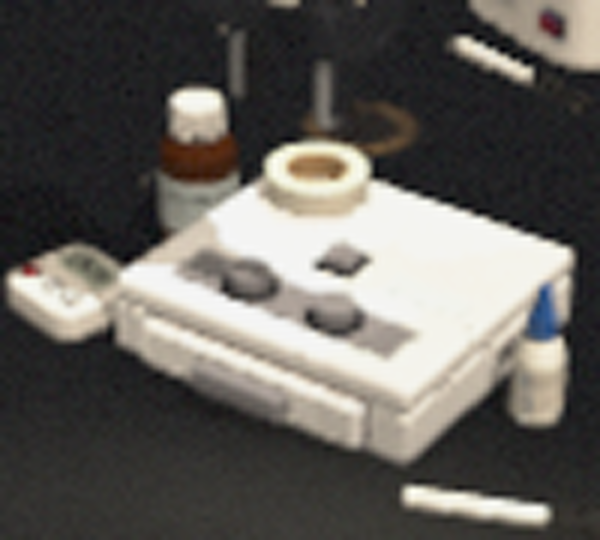

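The keys are up again at (250,278) and (335,313), the carrier is home, the bystanders are in place, and the gripper is clear.

```bash
python3 -c "
from workcell import workorder
print(workorder.hand_in())"
```

```text
the job is handed in; nothing more can be done
None
```

I pushed the carrier fully home, held both start keys down together for about 2.8 s, and let them spring up again; the stop key was not touched, no bystander in view moved, and the job is handed in (no verdict was returned).

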